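# Seat a thru-axle through the sliding eye of a fitting jig

### The job

On the fitting jig, roll the thru-axle across the bed, away from you, until it drops into the groove along the fence. Shift the sliding plate across so that its eye is in line with the axle, then push the axle by its head, nose first through the eye and on against the stiff tell-tale pin, until the head is fully home against the end of the bed. Never lift the axle off the bed or ram it (if the nose catches, back off and line the eye up better), and leave the bearing cup and the small pot alone.

Things in the scene. Friction and masses are not known exactly. Their poses are not given: they have to be found in the camera images.
- jig: Metal fitting jig screwed to the worktop. Origin: underside of its base, at worktop level, under mid-bed; z up, x across it (away from the robot at yaw 0), y along the groove from the axle's head end to the eye. Jig frame, mm: base plate x -85 to 105, y -45 to 130, 8 thick; bed y -45 to 45. Two guide blocks of the sliding plate, x -54 to -40 and 68 to 82, y 55 to 81, top z 24.
- deck (a point): Middle of the bed's flat grey deck (jig x -33, y 0, z 28 mm), on which the axle starts. The deck runs from jig x -80 to 13.5 and y -45 to 45, all at z 28, with a lip up to z 30 along its front edge (x -82 to -78). Axes as the jig's. Pushed hard from straight behind with a grippy fingertip, the axle may bind instead of rolling: ease off and push again, or roll it from above.
- groove (a point): Middle of the groove's floor (jig x 20, y 0, z 25 mm). The groove runs along jig y between the deck's edge at x 13.5 (a 3 mm step down) and the steel fence at x 26.5 (12 thick, top z 40). An axle lying in it has its axis at x 20 +- 0.5, z 31. Axes as the jig's.
- seat (a point): Point where the groove line meets the bed's end face, at axle-axis height (jig x 20, y -45, z 31 mm). The middle of the underside of the axle's head comes here when fully home. Beyond this end face (-y) there is only the bare worktop, 31 mm below. Axes as the jig's.
- eye (a point): Centre of the eye: 14 mm round hole, axis along jig y, in a steel plate 44 mm across (x, eye in the middle), 12 thick (jig y 62 to 74), z 8 to 48; eye at jig y 68, z 31. The plate slides only along jig x (5 N friction, stays where left), from 20 mm on the front (-x) side of the groove line to 14 mm beyond it; it starts 7 to 16 mm on the front side. Axes as the jig's.
- thru_axle: Steel axle, 140 g: shaft 12 mm across, 134 long from head to nose tip, dark head 22 across, 10 thick. Origin on its axis at the head's underside; y runs to the nose, head at y -10 to 0; x, z turn as it rolls. Starts on the deck within 0.12 rad of the groove's direction, head end 40 to 65 mm in front of the groove line and about 36 mm off the bed's end. Balances about 53 mm from the head.
- nose (a point): Tip of the axle's nose, on its axis, 134 mm from the underside of the head; the last 4 mm taper from 12 to 8.4 mm across. At the start it is 5 to 13 mm short of the sliding plate (measured along jig y).
- bearing_cup: Bystander: silver ring, 44 mm across, 18 mm high, beyond the jig. Origin at the middle of its underside.
- pot_1: Bystander: small white lidded pot, 38 mm across, 45 mm high, beyond the jig. Origin at the middle of its underside.
- pin_face (a point): Middle of the dark 14 mm face of the tell-tale pin, on the groove line behind the eye (jig x 20, z 31 mm; y 80 to 86 at the start). The nose meets it before the head is home (nose then at y 89) and pushes it along y: a steady drag of about 8 N, no spring back, no sign of a jam. Its bracket: x 7 to 33, y 108 to 122, top z 45. Axes as the jig's.
Not all that is in view belongs to the job. There is more than one size of the thru_axle; the job needs the larger.

How it is judged (in metres and radians):
On the way, in this order (a step that is already met when the one before it is completed fails the run):
1. the axle lies in the groove along the fence, not yet in the eye (x of thru_axle in the frame of jig between 0.017 and 0.023 m and x of nose in the frame of jig between 0.017 and 0.023 m and z of each of thru_axle, nose in the frame of jig below 0.033 m and y of nose in the frame of jig below 0.064 m), for 0.2 s.
2. the nose has come out through the far side of the eye (y of nose in the frame of jig above 0.076 m and x of nose in the frame of eye between -0.003 and 0.003 m and z of nose in the frame of eye between -0.003 and 0.003 m), for 0.1 s.
At the end, for the whole second after the job is handed in: The axle lies at rest in the groove and through the eye (nose within 3 mm of the eye's axis), parallel to it within 0.03 rad; the head's underside is within 2 mm of the bed's end face and 3 mm of the seat point; the nose has pushed the tell-tale pin's face past jig y 86.5 mm (distance between thru_axle and seat below 0.003 m and y of thru_axle in the frame of seat above -0.002 m and angle between the y axis of thru_axle and the y axis of jig, either way round below 0.03 rad and x of nose in the frame of eye between -0.003 and 0.003 m and z of nose in the frame of eye between -0.003 and 0.003 m and linear speed of thru_axle below 0.01 m/s and y of pin_face in the frame of jig above 0.0865 m); the robot touches nothing.
It fails at once if the axle is lifted off the bed (z of any of thru_axle, nose in the frame of jig above 0.05 m).
It fails at once if the axle falls off the bed (z of any of thru_axle, nose in the frame of jig below 0.02 m).
It fails at once if the axle is rammed against the jig (over 50 N) (contact force between thru_axle and jig above 50 N).
It fails at once if a bystander is moved (distance of any of bearing_cup, pot_1 from where it was at the start of the episode above 0.02 m).
It also fails if it takes over 64 s, if anything falls off the work surface, if the arm or the gripper's body presses on something with over 40 N, if the wrist force passes 120 N, or if a joint passes its speed limit or range.

### The arm

A 6-joint arm with a two-finger parallel gripper is mounted at the origin on a cart in front of the work surface, level with it; the furniture and walls round the work are solid. World frame = base frame: x ahead of the robot, y to its left, z up, the work surface at z = 0. Lengths are in m, angles in degrees, forces in N, time in s.
With the tool pointing down it reaches from about 0.275 to 1 m from the base axis. Payload 8.4 kg.
Tool frame: the origin (TCP) lies midway between the tips of the shut fingers; the grasp point (between the pads) lies 19 mm behind it; z points along the fingers, y is the line along which they close (so a half turn about z gives the same grasp; the last joint's range is limited). The gripper opens to 85 mm and grips with 20 to 120 N. Pads are 22 mm wide; open, the fingers measure 114 mm over their backs; the gripper's body (76 mm by 85 mm) begins 54 mm behind the grasp point. The pads swing forward as they close: fully open they stand 13 mm farther back than shut.
Start: joints at [64.779, 20.225, 93.587, -0, 66.188, -0.138], TCP at [0.265, 0.566, 0.231] pointing down, gripper open.
Joint ranges: [-150.9, 150.9], [-52.94, 120.26], [3.33, 152.33], [-74.26, 254.26], [0, 154.13], [-172.89, 172.89]. Speed limits (degrees/s): [127.2, 127.2, 159.86, 180, 180, 180].

### API

Orientations are given as a 3x3 rotation matrix whose columns are the frame's x, y, z axes.
In Python, from rig import * gives the robot as it stands.
- The arm moves only by the tool arm_command, never from a script. Its argument "plan" is text: rows parted by semicolons, each of 6 numbers parted by spaces: the shift along the tool's x, y, z in m, then the turn, a rotation vector about the tool's x, y, z in degrees. In form: tx ty tz ax ay az; .... A call has 1 to 10 rows; each row shifts and turns the commanded pose from where the row before left it, along the tool's axes as they then stand; what a row does not reach is not made up. A row lasts 1/12 s, in which the tool goes at most 41.7 mm and 7.16 degrees, less where a joint would pass 70% of its speed; a pose out of reach is approached as far as the arm can. A call with a gripper value outside its range is refused whole. "jaw" is the opening, from 0 (shut) to 1 (fully open), set as the call begins (left out, the last holds). The fingers move at their own pace and stop on an object; "force" is the grip in N (left out, the last holds). Time passes only in rows, so rows that do not move let the fingers close. It gives the time, the measured TCP pose, the force, the opening and the grip force at its end, in the units of the state.
- get_state(): the state, without advancing time (a new reading comes with each control period).
- grab_frame(name): name is "scene" or "top"; returns (picture, depth): 400x640x3 uint8, red, green, blue; 400x640 float32, m along the optical axis (not along the pixel's ray), 0 where there is no reading.
- calibration(name): a dict with "fx", "fy", "cx", "cy" (pixels), "k1" (the pictures are not rectified: a ray, as slopes to the right and down, at radius r is drawn at 1 + k1 r^2 times it, then the intrinsics apply), "camera_from_world" (4x4, takes a point from world to camera coordinates). Camera axes: x right, y down, z forward; pixel columns grow to the right and rows downward; lengths in m; the calibration is good to about 2 mm. A picture is of the moment at which its call begins. calibration takes no time and is no camera call.
- sign_off(): hands the job in; it is judged then, once.
Trained networks look in the newest picture that a camera, given by its name, has taken for a name from the list of things; names that differ only in an ending like _2 or _b are one class to them, and where a whole thing is asked for, a point or a joint stands for the part that bears it (a point fixed in the world has none). Each returns a list of dicts, best first, with "confidence" (0 to 1); they miss things now and then, are a little off and sometimes report something else, mostly with a low value. They report only what shows in the picture. A call takes as long as a camera call. They do not tell look-alikes from the thing itself.
- search_frame(target, camera): "box" ([left, top, right, bottom] in pixels, round what is visible of it).
- landmark_of(target, camera): "pixel" ([column, row] in pixels: a listed point, or the origin of a listed thing).
The state is a dict: "time": time; "joints": joint angles; "joint_vel": joint speeds; "joint_torque": joint torques, N m; "ee_pos": TCP position; "tool_rot": TCP orientation; "wrist_force": force on the tool from outside, world axes, zero at the start; "ft_torque": the same for the moment, N m; "grip_width": finger opening in m; "gripper_force": force on a finger pad.
Only numpy, scipy, OpenCV 4.12 (cv2) and the standard library are available. Lean on these libraries where they do the work, as an engineer would, in place of code of your own. Each camera call takes 0.05 s, during which the arm holds its last target. There are 200 camera calls.

## Working session

There is one attempt and no reset: what is moved stays moved. The work goes in short steps, Python scripts to look and compute and a tool call to move; the robot and the scene stay as the last step left them, time stands still between calls to the robot, and variables do not carry over. Pictures are saved under pics/ and viewed, at most 10 in all, crops included, and the job is handed in when it is done.

Besides the shell and the picture viewer there is one more tool, called after "Call:" as name(argument=value, ...) on one line, values as JSON. arm_command: Moves the arm, as the interface text tells. Its arguments: {"type":"object","properties":{"plan":{"type":"string"},"jaw":{"type":"number"},"force":{"type":"number"}},"required":["plan"]}

```bash
mkdir -p pics; ls
python3 - <<'E'
from rig import *
import cv2,numpy as np
for n in("scene","top"):
    p,d=grab_frame(n); cv2.imwrite(f"pics/{n}0.png",p[:,:,::-1]); np.save(f"pics/{n}0.npy",d)
    c=calibration(n); print(n,{k:(np.round(v,4).tolist()) for k,v in c.items()})
    for t in("thru_axle","jig","nose","eye","seat","deck","pin_face","groove"):
        print(t,[(np.round(r["pixel"],1).tolist(),round(r["confidence"],2)) for r in landmark_of(t,n)])
s=get_state();print(s)
E
```

```text
pics
scene {'fx': 438.2535, 'fy': 438.2535, 'cx': 318.8213, 'cy': 206.5498, 'k1': 0.0298, 'camera_from_world': [[-0.6663, -0.7456, -0.0085, 0.1388], [-0.5784, 0.524, -0.6252, 0.453], [0.4706, -0.4116, -0.7805, 0.5427], [0.0, 0.0, 0.0, 1.0]]}
thru_axle [([394.0, 186.0], 0.92), ([411.2, 268.7], 0.74)]
jig [([347.9, 206.1], 0.62)]
nose [([429.4, 234.1], 0.6), ([362.1, 181.1], 0.56), ([337.3, 222.4], 0.55)]
eye [([320.7, 209.0], 0.81), ([346.7, 204.9], 0.26)]
seat [([360.6, 180.7], 0.65), ([346.9, 205.5], 0.5)]
deck [([349.4, 205.4], 0.72), ([361.1, 206.4], 0.66)]
pin_face [([310.2, 206.9], 0.53)]
groove [([340.3, 193.0], 0.68)]
top {'fx': 484.2031, 'fy': 484.2031, 'cx': 317.8338, 'cy': 201.0161, 'k1': -0.1085, 'camera_from_world': [[-0.096, -0.9954, -0.0015, -0.2263], [-0.9689, 0.0938, -0.2291, 0.5225], [0.2282, -0.0206, -0.9734, 0.8072], [0.0, 0.0, 0.0, 1.0]]}
thru_axle [([347.1, 311.2], 0.61), ([391.6, 225.9], 0.6)]
jig [([349.3, 212.8], 0.71)]
nose [([393.5, 291.3], 0.79), ([320.5, 231.3], 0.56)]
eye [([312.8, 202.7], 0.59)]
seat [([374.3, 199.7], 0.88)]
deck [([347.3, 225.7], 0.75)]
[... 202 characters left out ...]
98329e+01, -1.36885947e-01]), 'joint_vel': array([-0.03532916,  0.00526244, -0.00547428, -0.05663993, -0.01738814,
        0.01765637]), 'joint_torque': array([ 1.92798965e-03, -6.05149555e+01, -3.42455041e+01,  5.17936678e-05,
        9.14341381e-04,  3.60289368e-05]), 'ee_pos': array([0.26494152, 0.56604793, 0.23126464]), 'tool_rot': array([[-9.05697960e-01,  4.23923583e-01, -2.48478389e-05],
       [ 4.23923584e-01,  9.05697958e-01, -6.32949566e-05],
       [-4.32758788e-06, -6.78596980e-05, -9.99999998e-01]]), 'wrist_force': array([-0.06360831, -0.62395147, -0.32769314]), 'ft_torque': array([ 0.00774455, -0.04277406,  0.0470878 ]), 'gripper_force': 0.0, 'grip_width': 0.08556000395446096}
```

Run:
```python
import cv2,numpy as np
s=cv2.imread("pics/scene0.png");t=cv2.imread("pics/top0.png")
a=cv2.resize(s[140:300,250:470],(0,0),fx=3.6,fy=3.6,interpolation=cv2.INTER_CUBIC)
b=cv2.resize(t[160:330,260:460],(0,0),fx=3.5,fy=3.5,interpolation=cv2.INTER_CUBIC)
cv2.imwrite("pics/a.png",a);cv2.imwrite("pics/b.png",b)
```

```text
(no output)
```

View pics/a.png

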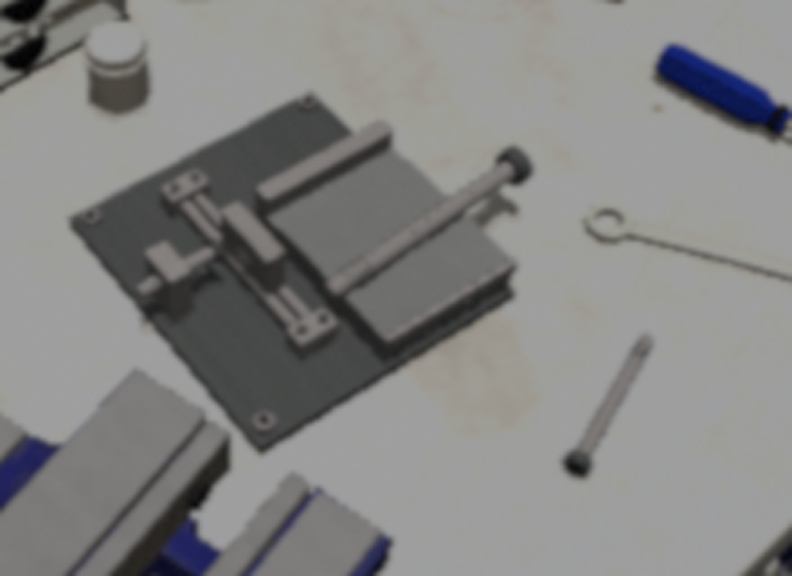

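View pics/b.png

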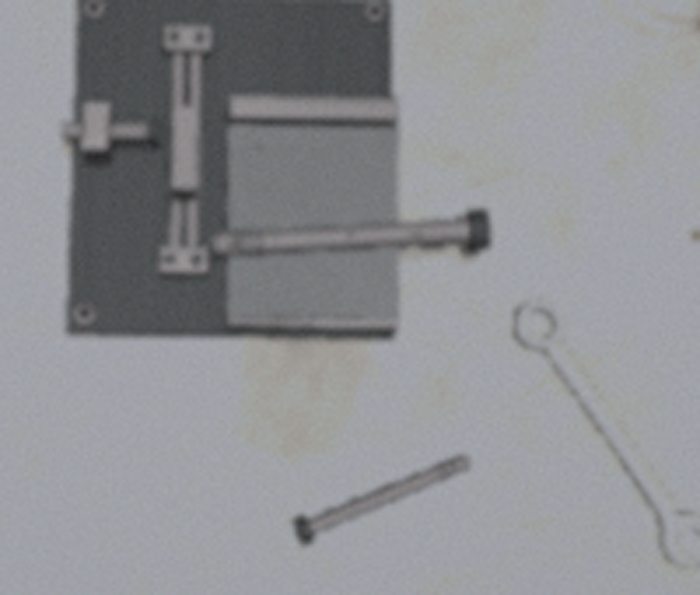

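View pics/scene0.png

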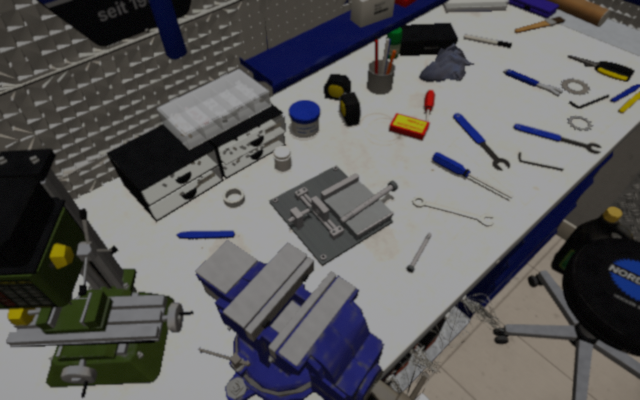

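Top view: the large axle lies on the bed with its head at about (397,226) and its nose at about (321,230). A smaller look-alike is on the worktop at about (347,311) head and (393,291) nose. The one on the bed is the larger and matches the description, and the crops confirm it. The sliding plate is at about (313,202) and the pin at about (302,198). The jig yaw is near zero.

```bash
cat > h.py <<'E'
import numpy as np,cv2
from rig import *
from scipy.optimize import least_squares
C={n:calibration(n) for n in("scene","top")}
def proj(n,P):
    c=C[n];M=np.array(c["camera_from_world"]);P=np.atleast_2d(P);q=P@M[:3,:3].T+M[:3,3]
    s=q[:,:2]/q[:,2:];s=s*(1+c["k1"]*(s**2).sum(1,keepdims=True))
    return s*[c["fx"],c["fy"]]+[c["cx"],c["cy"]]
def J(p,P): # jig pts mm -> world
    P=np.atleast_2d(P)/1000.;c,s=np.cos(p[2]),np.sin(p[2])
    return np.c_[c*P[:,0]-s*P[:,1]+p[0],s*P[:,0]+c*P[:,1]+p[1],P[:,2]+p[3]]
E
cat > fit.py <<'E'
from h import *
T=lambda u,v:(260+(u+.5)/3.5-.5,160+(v+.5)/3.5-.5)
S=lambda u,v:(250+(u+.5)/3.6-.5,140+(v+.5)/3.6-.5)
obs=[("top",(38.5,45,40),T(230,97)),("top",(38.5,-45,40),T(396,97)),("top",(26.5,45,40),T(229,120)),("top",(26.5,-45,40),T(396,120)),
("top",(-47,68,24),T(185,260)),("top",(75,68,24),T(187,38)),("top",(-80,45,29),T(228,322)),("top",(-80,-45,29),T(396,322)),
("scene",(26.5,45,40),S(264,198)),("scene",(-47,68,24),S(312,325)),("scene",(75,68,24),S(187,184)),("scene",(-82,45,30),S(390,342)),("scene",(-82,-45,30),S(514,265)),("scene",(-85,130,8),S(262,440)),("scene",(105,130,8),S(72,220))]
def r(p):
    return np.concatenate([(proj(n,J(p,P))[0]-o) for n,P,o in obs])
f=least_squares(r,[.5,-.2,0,0],loss="soft_l1");print(np.round(f.x,4),"yawdeg",np.degrees(f.x[2]));print(np.round(f.fun.reshape(-1,2),1).tolist())
p=f.x;np.save("jig.npy",p)
def jfix(px,n,z): # pixel-> jig xy at jig z
    g=least_squares(lambda q:proj(n,J(p,(q[0],q[1],z)))[0]-px,[0,0]);return np.round(g.x,1)
for nm,n,px,z in[("head","top",T(479,230),34),("nose","top",T(213,244),34),("head","scene",S(514,163),34),("nose","scene",S(333,286),34),
 ("pl front top","top",T(185,190),48),("pl back top","top",T(185,103),48),("pl front near corner","scene",S(270,258),48),("pl far","scene",S(235,205),48),("pin","top",T(153,135),31)]:
    print(nm,n,jfix(px,n,z))
for n in C:
    im=cv2.imread(f"pics/{n}0.png");k=4
    x0,y0,w,h=(250,145,190,150) if n=="scene" else(270,150,150,115)
    im=cv2.resize(im[y0:y0+h,x0:x0+w],(0,0),fx=k,fy=k,interpolation=cv2.INTER_CUBIC)
    def L(P,c):
        q=(((proj(n,J(p,P))-[x0,y0])+.5)*k-.5).astype(int);cv2.polylines(im,[q],True,c,1)
    R=lambda a,b,c,d,z:[(a,c,z),(b,c,z),(b,d,z),(a,d,z)]
    L(R(-85,105,-45,130,8),(0,255,0));L(R(26.5,38.5,-45,45,40),(0,0,255));L(R(-80,13.5,-45,45,28),(255,255,0))
    L(R(-54,-40,55,81,24),(0,255,255));L(R(68,82,55,81,24),(0,255,255));L(R(7,33,108,122,45),(255,0,255));L([(20,-45,31),(20,120,31)],(255,0,0))
    cv2.imwrite(f"pics/ov_{n}.png",im)
E
python3 fit.py
python3 - <<'E'
import cv2,numpy as np
a=cv2.imread("pics/ov_scene.png");print(a.shape);b=cv2.imread("pics/ov_top.png");print(b.shape)
E
```

```text
[ 0.486  -0.3323 -0.1097 -0.0025] yawdeg -6.284973111423882
[[-0.4, -0.4], [0.7, 0.2], [-0.1, -0.7], [0.8, -0.1], [-0.5, -0.2], [-0.1, -0.1], [-0.5, -0.3], [0.8, 0.3], [1.0, 1.0], [0.4, 0.1], [-0.4, 0.3], [-0.3, -0.1], [1.2, -0.7], [-0.3, 2.6], [-0.9, -0.3]]
head top [-31.1 -87.2]
nose top [-40.3  52.3]
head scene [-28.5 -88.5]
nose scene [-37.9  48.5]
pl front top top [-14.6  67.2]
pl back top top [32. 68.]
pl front near corner scene [-11.5  71.1]
pl far scene [29.5 65. ]
pin top [18.6 85. ]
(600, 760, 3)
(460, 600, 3)
```

View pics/ov_top.png

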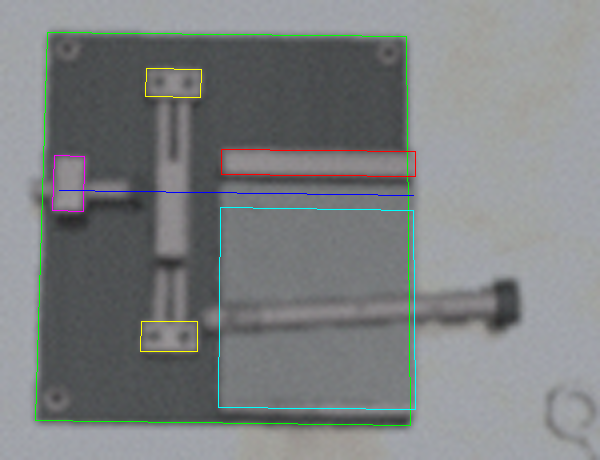

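Overlay: the wireframe matches the jig to within about 1 px, including the groove line through the pin at row ~190. So the jig is at (0.486, -0.332), yaw -6.3°. The axle head is at jig (-30, -82), its nose at (-39, 52), and the eye at x≈9. Next I check obstacle heights along the path.

```bash
cat >> h.py <<'E'
def cloud(n,d):
    c=C[n];M=np.array(c["camera_from_world"]);v,u=np.nonzero(d>0);K=np.array([[c["fx"],0,c["cx"]],[0,c["fy"],c["cy"]],[0,0,1]])
    s=cv2.undistortPoints(np.c_[u,v].astype(float).reshape(-1,1,2),K,np.array([c["k1"],0,0,0.]))[:,0]
    z=d[v,u];q=np.c_[s*z[:,None],z];return (q-M[:3,3])@M[:3,:3],u,v
E
python3 - <<'E'
from h import *
print([np.round(-np.array(C[n]["camera_from_world"])[:3,:3].T@np.array(C[n]["camera_from_world"])[:3,3],2) for n in C])
W=np.concatenate([cloud(n,np.load(f"pics/{n}0.npy"))[0] for n in C])
xs=np.arange(0,.9,.1);ys=np.arange(.7,-.75,-.1)
print("y\\x",np.round(xs+.05,2))
for y in ys:
    print(round(y-.05,2),[round(float(np.percentile(W[m,2],99.5)),2) if (m:=(W[:,0]>=x)&(W[:,0]<x+.1)&(W[:,1]<y)&(W[:,1]>=y-.1)).sum()>5 else None for x in xs])
p=np.load("jig.npy");p[3]=0
for nm,q in[("roll start centre",(-75,-18,31)),("deck",(-33,0,28)),("axle final",(20,-18,31)),("plate",(-40,68,40)),("headpush",(20,-125,31))]: print(nm,np.round(J(p,q)[0],4))
E
```

```text
[array([0.1 , 0.09, 0.71]), array([ 0.3 , -0.26,  0.91])]
y\x [0.05 0.15 0.25 0.35 0.45 0.55 0.65 0.75 0.85]
0.65 [-0.89, -0.89, None, None, None, None, None, None, None]
0.55 [-0.89, -0.89, None, None, None, None, None, None, -0.17]
0.45 [-0.89, -0.89, None, None, None, None, None, None, -0.1]
0.35 [-0.89, -0.89, 0.0, 0.0, 0.0, 0.0, 0.0, 0.01, 0.13]
0.25 [-0.89, None, 0.0, 0.0, 0.1, 0.26, 0.1, 0.05, 0.21]
0.15 [None, None, 0.0, 0.0, 0.36, 0.36, 0.35, 0.08, 0.22]
0.05 [None, -0.39, 0.21, 0.21, 0.17, 0.35, 0.34, 0.0, 0.39]
-0.05 [None, 0.16, 0.21, 0.21, 0.17, 0.01, 0.01, 0.1, 0.38]
-0.15 [-0.44, 0.12, 0.21, 0.21, 0.06, 0.01, 0.02, 0.14, 0.36]
-0.25 [-0.89, -0.04, 0.0, 0.0, 0.05, 0.05, 0.08, 0.14, 0.34]
-0.35 [-0.89, -0.89, 0.01, 0.01, 0.04, 0.04, 0.05, 0.15, 0.28]
-0.45 [-0.89, -0.89, 0.01, 0.01, 0.05, 0.0, 0.06, 0.14, 0.25]
-0.55 [-0.89, -0.89, 0.01, 0.02, 0.02, 0.02, 0.06, 0.14, 0.22]
-0.65 [-0.89, -0.89, 0.0, 0.01, 0.01, 0.02, 0.15, 0.19, 0.19]
-0.75 [-0.89, -0.67, 0.01, 0.01, 0.01, 0.07, 0.07, 0.19, 0.16]
roll start centre [ 0.4095 -0.342   0.031 ]
deck [ 0.4532 -0.3287  0.028 ]
axle final [ 0.5039 -0.3524  0.031 ]
plate [ 0.4537 -0.2603  0.04  ]
headpush [ 0.4922 -0.4587  0.031 ]
```

Call:
arm_command(plan="0 0 -0.035 0 0 -6.3;0 0 -0.035 0 0 -6.3;0 0 -0.035 0 0 -6.2;0 0 -0.035 0 0 0;0 0 -0.035 0 0 0;-0.01 -0.038 -0.02 0 0 0;-0.01 -0.038 0 0 0 0;-0.01 -0.038 0 0 0 0;-0.01 -0.038 0 0 0 0;-0.01 -0.038 0 0 0 0", jaw=1, force=40)

```text
time: 1.73
ee_pos: [0.2934, 0.3721, 0.4252]
tool_rot: [[-0.994, 0.109, 0.0], [0.109, 0.994, 0.0], [-0.0, 0.0, -1.0]]
wrist_force: [1.3, 0.8, 0.1]
grip_width: 0.0852
gripper_force: 0.0
```

Run:
```python
from h import *
W=np.concatenate([cloud(n,np.load(f"pics/{n}0.npy"))[0] for n in C])
m=(W[:,2]>.1)&(W[:,1]<0)&(W[:,1]>-.3)&(W[:,0]<.5)&(W[:,0]>.1)
for y in np.arange(-.24,0,.03):
    k=m&(abs(W[:,1]-y)<.015)
    if k.sum()>3: print(round(y,2),np.round(np.percentile(W[k,0],[1,99]),3),round(W[k,2].max(),3))
```

```text
-0.12 [0.206 0.362] 0.21
-0.09 [0.155 0.407] 0.212
-0.06 [0.181 0.461] 0.212
-0.03 [0.196 0.46 ] 0.212
```

Call:
arm_command(plan="-0.01 -0.038 0 0 0 0;-0.01 -0.038 0 0 0 0;-0.01 -0.038 0 0 0 0;-0.01 -0.038 0 0 0 0;-0.01 -0.038 0 0 0 0;-0.01 -0.038 0 0 0 0;-0.01 -0.038 0 0 0 0;-0.01 -0.038 0 0 0 0;-0.01 -0.038 0 0 0 0;-0.01 -0.038 0 0 0 0")

```text
time: 2.57
ee_pos: [0.3509, -0.0167, 0.4256]
tool_rot: [[-0.994, 0.109, 0.001], [0.109, 0.994, -0.0], [-0.001, 0.0, -1.0]]
wrist_force: [1.0, -0.5, 0.8]
grip_width: 0.0854
gripper_force: 0.0
```

Call:
arm_command(plan="-0.01 -0.038 0 0 0 0;-0.01 -0.038 0 0 0 0;-0.01 -0.038 0 0 0 0;-0.01 -0.038 0.015 0 0 0;-0.01 -0.038 0.03 0 0 0;-0.01 -0.038 0.03 0 0 0;-0.01 -0.038 0.03 0 0 0;-0.01 -0.038 0.03 0 0 0;0 -0.01 0.03 0 0 0;0 0 0.03 0 0 0")

```text
time: 3.4
ee_pos: [0.3928, -0.3136, 0.248]
tool_rot: [[-0.994, 0.112, 0.001], [0.112, 0.994, -0.001], [-0.001, -0.001, -1.0]]
wrist_force: [0.5, -0.2, -0.9]
grip_width: 0.0854
gripper_force: 0.0
```

Call:
arm_command(plan="-0.011 -0.008 0.03 0 0 0;-0.01 -0.008 0.03 0 0 0;-0.01 -0.007 0.03 0 0 0;0 0 0.03 0 0 0;0 0 0.03 0 0 0;0 0 0.03 0 0 0;0 0 0.018 0 0 0;0 0 0.01 0 0 0;0 0 0 0 0 0;0 0 0 0 0 0")

```text
time: 4.23
ee_pos: [0.4213, -0.3373, 0.0415]
tool_rot: [[-0.994, 0.109, -0.0], [0.109, 0.994, 0.0], [0.0, 0.0, -1.0]]
wrist_force: [0.2, -1.1, 0.9]
grip_width: 0.0853
gripper_force: 0.0
```

Run:
```python
from h import *
for n in C:
    p,d=grab_frame(n); cv2.imwrite(f"pics/{n}1.png",p[:,:,::-1])
a=cv2.imread("pics/scene1.png")[120:270,250:450];b=cv2.imread("pics/top1.png")[130:280,250:450]
cv2.imwrite("pics/c1.png",cv2.resize(np.vstack([a,b]),(0,0),fx=2,fy=2,interpolation=cv2.INTER_CUBIC))
```

```text
(no output)
```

View pics/c1.png

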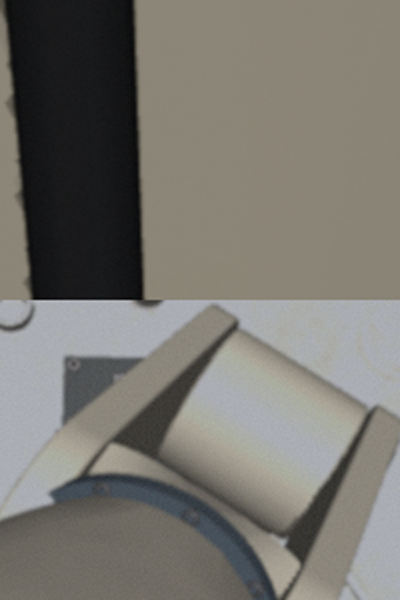

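Both views are blocked by the arm, so I'll descend by force feedback.

Call:
arm_command(plan="0 0 0.008 0 0 0;0 0 0.008 0 0 0;0 0 0.004 0 0 0;0 0 0.002 0 0 0;0 0 0 0 0 0")

```text
time: 4.75
ee_pos: [0.4207, -0.3368, 0.0185]
tool_rot: [[-0.994, 0.109, -0.001], [0.109, 0.994, 0.001], [0.001, 0.001, -1.0]]
wrist_force: [0.5, 0.4, -0.3]
grip_width: 0.0855
gripper_force: 0.0
```

Call:
arm_command(plan="-0.005 0 0 0 0 0;-0.005 0 0 0 0 0;-0.004 0 0 0 0 0;-0.004 0 0 0 0 0;-0.004 0 0 0 0 0;-0.004 0 0 0 0 0;-0.004 0 0 0 0 0")

```text
time: 5.33
ee_pos: [0.4514, -0.3404, 0.0193]
tool_rot: [[-0.994, 0.109, 0.0], [0.109, 0.994, -0.0], [-0.0, -0.0, -1.0]]
wrist_force: [-1.0, -0.4, 2.2]
grip_width: 0.0854
gripper_force: 0.6
```

Call:
arm_command(plan="-0.004 0 0 0 0 0;-0.004 0 0 0 0 0;-0.004 0 0 0 0 0;-0.004 0 0 0 0 0;-0.004 0 0 0 0 0")

```text
time: 5.75
ee_pos: [0.4712, -0.3426, 0.0192]
tool_rot: [[-0.994, 0.109, -0.0], [0.109, 0.994, -0.0], [0.0, -0.0, -1.0]]
wrist_force: [-1.1, -0.5, 1.9]
grip_width: 0.0852
gripper_force: 0.6
```

Call:
arm_command(plan="-0.003 0 0 0 0 0;-0.003 0 0 0 0 0;-0.003 0 0 0 0 0;-0.003 0 0 0 0 0;0 0 0 0 0 0")

```text
time: 6.17
ee_pos: [0.4835, -0.3441, 0.0192]
tool_rot: [[-0.994, 0.109, 0.001], [0.109, 0.994, -0.0], [-0.001, -0.0, -1.0]]
wrist_force: [0.9, -0.6, 0.6]
grip_width: 0.0853
gripper_force: 0.0
```

Call:
arm_command(plan="-0.001 0 0 0 0 0;-0.001 0 0 0 0 0;0 0 0 0 0 0")

```text
time: 6.42
ee_pos: [0.4849, -0.3442, 0.0192]
tool_rot: [[-0.994, 0.109, 0.0], [0.109, 0.994, -0.0], [-0.0, -0.0, -1.0]]
wrist_force: [0.2, 0.7, 0.5]
grip_width: 0.0852
gripper_force: 0.0
```

Call:
arm_command(plan="-0.001 0 0 0 0 0;-0.001 0 0 0 0 0;0 0 0 0 0 0")

```text
time: 6.67
ee_pos: [0.4869, -0.3444, 0.0192]
tool_rot: [[-0.994, 0.109, 0.0], [0.109, 0.994, -0.0], [-0.0, -0.0, -1.0]]
wrist_force: [0.2, -0.5, -0.4]
grip_width: 0.0854
gripper_force: 0.0
```

Call:
arm_command(plan="-0.0007 0 0 0 0 0;0 0 0 0 0 0")

```text
time: 6.83
ee_pos: [0.4875, -0.3444, 0.0192]
tool_rot: [[-0.994, 0.109, 0.0], [0.109, 0.994, -0.0], [-0.0, -0.0, -1.0]]
wrist_force: [-0.1, -0.5, 0.5]
grip_width: 0.0855
gripper_force: 0.0
```

Call:
arm_command(plan="-0.0007 0 0 0 0 0;0 0 0 0 0 0")

```text
time: 7.0
ee_pos: [0.4882, -0.3446, 0.0192]
tool_rot: [[-0.994, 0.109, 0.0], [0.109, 0.994, -0.0], [-0.0, -0.0, -1.0]]
wrist_force: [0.6, 0.5, 0.8]
grip_width: 0.0854
gripper_force: 0.0
```

Call:
arm_command(plan="-0.0008 0 0 0 0 0;0 0 0 0 0 0")

```text
time: 7.17
ee_pos: [0.4891, -0.3446, 0.0192]
tool_rot: [[-0.994, 0.109, 0.0], [0.109, 0.994, -0.0], [-0.0, -0.0, -1.0]]
wrist_force: [-0.9, 0.4, 0.5]
grip_width: 0.0854
gripper_force: 0.0
```

Call:
arm_command(plan="-0.0008 0 0 0 0 0;0 0 0 0 0 0")

```text
time: 7.33
ee_pos: [0.4898, -0.3447, 0.0192]
tool_rot: [[-0.994, 0.11, 0.0], [0.11, 0.994, -0.0], [-0.0, -0.0, -1.0]]
wrist_force: [0.0, 0.0, -0.4]
grip_width: 0.0853
gripper_force: 0.0
```

Call:
arm_command(plan="-0.0008 0 0 0 0 0;0 0 0 0 0 0")

```text
time: 7.5
ee_pos: [0.4902, -0.3447, 0.0191]
tool_rot: [[-0.994, 0.109, -0.001], [0.109, 0.994, 0.0], [0.001, 0.0, -1.0]]
wrist_force: [-1.4, -0.1, 1.2]
grip_width: 0.0857
gripper_force: 0.9
```

Call:
arm_command(plan="-0.0006 0 0 0 0 0;0 0 0 0 0 0")

```text
time: 7.67
ee_pos: [0.4904, -0.3447, 0.0191]
tool_rot: [[-0.994, 0.109, -0.001], [0.109, 0.994, 0.0], [0.001, 0.0, -1.0]]
wrist_force: [-4.5, -0.5, 2.9]
grip_width: 0.0854
gripper_force: 2.6
```

Call:
arm_command(plan="0.01 0 0 0 0 0;0.01 0 -0.02 0 0 0;0.015 0.01 -0.03 0 0 0;0.005 0.035 -0.01 0 0 0;0 0.035 0 0 0 0;0.004 0 0 0 0 0;0 0 0 0 0 0", jaw=0)

```text
time: 8.25
ee_pos: [0.4555, -0.259, 0.0795]
tool_rot: [[-0.994, 0.107, 0.0], [0.107, 0.994, 0.0], [-0.0, 0.0, -1.0]]
wrist_force: [-0.0, -0.2, 0.0]
grip_width: 0.0006
gripper_force: 0.0
```

Call:
arm_command(plan="0 0 0.02 0 0 0;0 0 0.018 0 0 0;0 0 0.005 0 0 0;-0.003 0 0 0 0 0;-0.003 0 0 0 0 0;0 0 0 0 0 0")

```text
time: 8.75
ee_pos: [0.4634, -0.2621, 0.0369]
tool_rot: [[-0.994, 0.11, 0.002], [0.11, 0.994, -0.001], [-0.002, -0.001, -1.0]]
wrist_force: [0.7, 1.1, -0.4]
grip_width: 0.0
gripper_force: 0.0
```

Call:
arm_command(plan="-0.002 0 0 0 0 0;-0.002 0 0 0 0 0;0 0 0 0 0 0")

```text
time: 9.0
ee_pos: [0.4669, -0.2619, 0.0368]
tool_rot: [[-0.994, 0.109, 0.001], [0.109, 0.994, -0.001], [-0.001, -0.001, -1.0]]
wrist_force: [-0.3, -0.1, 0.8]
grip_width: -0.0001
gripper_force: 0.0
```

Call:
arm_command(plan="-0.002 0 0 0 0 0;-0.002 0 0 0 0 0;0 0 0 0 0 0")

```text
time: 9.25
ee_pos: [0.4698, -0.2619, 0.0362]
tool_rot: [[-0.994, 0.109, -0.001], [0.109, 0.994, 0.0], [0.001, 0.0, -1.0]]
wrist_force: [-2.7, 0.8, 1.4]
grip_width: 0.0
gripper_force: 1.0
```

Call:
arm_command(plan="-0.002 0 0 0 0 0;-0.002 0 0 0 0 0;-0.002 0 0 0 0 0;-0.002 0 0 0 0 0;-0.002 0 0 0 0 0;-0.001 0 0 0 0 0;0 0 0 0 0 0")

```text
time: 9.83
ee_pos: [0.4802, -0.2629, 0.036]
tool_rot: [[-0.994, 0.109, -0.002], [0.109, 0.994, 0.001], [0.002, 0.0, -1.0]]
wrist_force: [-5.0, 0.6, 1.9]
grip_width: -0.0003
gripper_force: 2.3
```

Call:
arm_command(plan="0.004 0 0 0 0 0;0.006 0 -0.025 0 0 0;0 -0.01 -0.035 0 0 0;-0.006 -0.035 -0.02 0 0 0;-0.006 -0.04 0 0 0 0;-0.006 -0.04 0 0 0 0;-0.006 -0.04 0 0 0 0;-0.006 -0.04 0 0 0 0;-0.006 -0.04 0 0 0 0;-0.006 -0.04 0 0 0 0")

```text
time: 10.67
ee_pos: [0.4816, -0.5523, 0.1163]
tool_rot: [[-0.994, 0.11, 0.001], [0.11, 0.994, -0.001], [-0.001, -0.001, -1.0]]
wrist_force: [0.9, 0.1, 0.0]
grip_width: -0.0003
gripper_force: 0.0
```

Run:
```python
from h import *
for n in C:
    p,d=grab_frame(n); cv2.imwrite(f"pics/{n}2.png",p[:,:,::-1]);np.save(f"pics/{n}2.npy",d)
p=np.load("jig.npy");ims=[]
for n,(x0,y0) in(("scene",(280,150)),("top",(275,160))):
    k=5;im=cv2.resize(cv2.imread(f"pics/{n}2.png")[y0:y0+90,x0:x0+130],(0,0),fx=k,fy=k,interpolation=cv2.INTER_CUBIC)[:, :]
    ims.append(im[:300 if n=="top" else 450])
v=np.vstack([cv2.resize(i,(0,0),fx=.8,fy=.8) for i in ims]);print(v.shape);cv2.imwrite("pics/c2.png",v)
```

```text
(600, 520, 3)
```

View pics/c2.png

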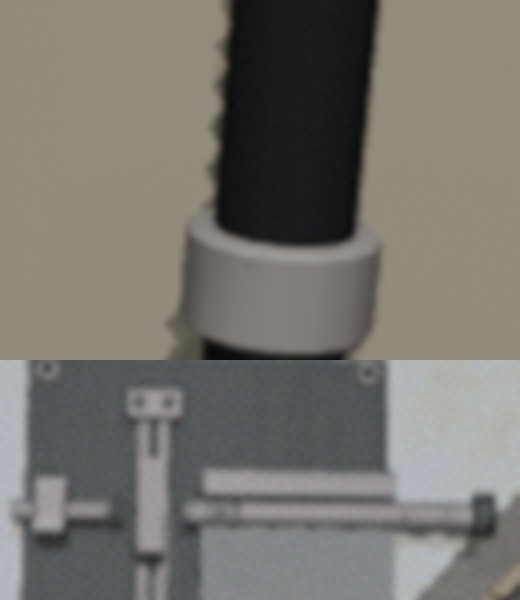

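```bash
cat > m.py <<'E'
from h import *
import sys
p=np.load("jig.npy")
def prof(k,y,z,xs,dy):
    g=cv2.imread(f"pics/top{k}.png",0).astype(np.float32);out=0
    ys=np.linspace(y-dy,y+dy,9)
    for yy in ys:
        q=proj("top",J(p,np.c_[xs,np.full_like(xs,yy),np.full_like(xs,z)])).astype(np.float32)
        out=out+cv2.remap(g,q[None,:,0].copy(),q[None,:,1].copy(),cv2.INTER_CUBIC)[0]
    return out/len(ys)
def show(k,name,y,z,a,b,dy,st=2.):
    xs=np.arange(a,b,st);v=prof(k,y,z,xs,dy);print(k,name);print(" ".join(f"{x:.0f}:{i:.0f}" for x,i in zip(xs,v)))
for k in sys.argv[1:]:
    show(k,"plate z48",68,48,-30,50,3)
    show(k,"axle z31",40,31,4,50,5,1.5);show(k,"axle z31",-60,31,4,40,5,1.5)
    show(k,"pin rod z31",98,31,4,36,4,1.5)
E
python3 m.py 0 2
```

```text
0 plate z48
-30:108 -28:110 -26:109 -24:106 -22:98 -20:76 -18:54 -16:60 -14:99 -12:128 -10:139 -8:141 -6:139 -4:139 -2:140 0:140 2:138 4:141 6:139 8:141 10:141 12:139 14:139 16:140 18:140 20:141 22:140 24:140 26:142 28:139 30:124 32:107 34:100 36:97 38:98 40:98 42:100 44:102 46:101 48:100
0 axle z31
4:117 6:116 7:116 8:116 10:115 12:115 13:117 14:119 16:119 18:118 19:119 20:120 22:118 24:111 25:95 26:75 28:78 30:104 31:121 32:131 34:133 36:132 37:132 38:126 40:116 42:99 43:84 44:79 46:79 48:79 49:80
0 axle z31
4:162 6:162 7:162 8:162 10:161 12:161 13:161 14:161 16:161 18:162 19:162 20:162 22:163 24:163 25:163 26:163 28:163 30:162 31:162 32:162 34:162 36:162 37:162 38:164
0 pin rod z31
4:81 6:79 7:79 8:77 10:72 12:65 13:56 14:53 16:69 18:97 19:119 20:128 22:127 24:116 25:98 26:83 28:78 30:76 31:76 32:78 34:79 36:78
2 plate z48
-30:121 -28:121 -26:121 -24:120 -22:118 -20:119 -18:121 -16:121 -14:117 -12:110 -10:94 -8:67 -6:53 -4:73 -2:119 0:148 2:155 4:153 6:155 8:154 10:154 12:155 14:155 16:155 18:154 20:155 22:156 24:155 26:154 28:156 30:154 32:155 34:156 36:155 38:154 40:148 42:130 44:114 46:111 48:112
2 axle z31
4:130 6:130 7:129 8:129 10:128 12:123 13:111 14:98 16:96 18:108 19:121 20:130 22:131 24:124 25:108 26:90 28:92 30:115 31:135 32:146 34:148 36:147 37:146 38:141 40:130 42:111 43:94 44:88 46:86 48:87 49:89
2 axle z31
4:178 6:170 7:162 8:151 10:131 12:107 13:89 14:86 16:103 18:125 19:137 20:147 22:146 24:139 25:139 26:153 28:170 30:181 31:182 32:181 34:181 36:182 37:182 38:181
2 pin rod z31
4:89 6:89 7:88 8:86 10:81 12:72 13:62 14:58 16:77 18:108 19:132 20:142 22:140 24:126 25:108 26:94 28:88 30:87 31:88 32:87 34:86 36:87
```

```bash
cat > e.py <<'E'
import sys;sys.argv=sys.argv[:1]
from m import *
def edge(k,y,z,x0,dy,w=7,up=True):
    xs=np.arange(x0-w,x0+w,.25);v=cv2.GaussianBlur(prof(k,y,z,xs,dy)[None],(0,0),3,borderType=cv2.BORDER_REPLICATE)[0]
    g=np.gradient(v)*(1 if up else -1);i=g[4:-4].argmax()+4;a,b,c=g[i-1:i+2];return xs[i]+.25*.5*(a-c)/(a-2*b+c)
def rep(k):
    r={}
    for n,y,z,x,dy,up in[("blkF front",68,24,-54,9,1),("blkF back",68,24,-40,4,0),("blkR front",68,24,68,4,1),("blkR back",68,24,82,9,0),
      ("fence back",0,40,38.5,35,0),("brkt front",115,45,7,4,1),("brkt back",115,45,33,4,0),("plate front",68,48,-14 if k==0 else -3,3,1),("plate back",68,48,30.5 if k==0 else 41.5,3,0)]:
        r[n]=e=edge(k,y,z,x,dy,up=bool(up));print(k,n,x,round(float(e),2))
    print("plate centre",round(float(r["plate front"]+r["plate back"])/2,2))
E
python3 -c "
from e import *
rep(0);rep(2)"
```

```text
0 blkF front -54 -53.75
0 blkF back -40 -40.36
0 blkR front 68 68.83
0 blkR back 82 82.28
0 fence back 38.5 38.6
0 brkt front 7 6.82
0 brkt back 33 32.76
0 plate front -14 -14.7
0 plate back 30.5 30.27
plate centre 7.79
2 blkF front -54 -53.74
2 blkF back -40 -40.12
2 blkR front 68 68.95
2 blkR back 82 82.33
2 fence back 38.5 38.48
2 brkt front 7 6.94
2 brkt back 33 32.84
2 plate front -3 -2.85
2 plate back 41.5 41.74
plate centre 19.45
```

The top view shows the axle lying in the groove, with its nose at about (321,198). The plate's eye is at x≈19.5 by edges, with the bracket check reading 19.9. That is aligned, so I go behind the head.

Call:
arm_command(plan="0 0.03 0.03 0 0 0;0 0.03 0.03 0 0 0;0 0.02 0.022 0 0 0;0 0.014 0.01 0 0 0;0 0 0 0 0 0")

```text
time: 11.18
ee_pos: [0.4903, -0.453, 0.022]
tool_rot: [[-0.994, 0.108, -0.004], [0.108, 0.994, 0.005], [0.004, 0.004, -1.0]]
wrist_force: [-1.2, -0.3, -0.3]
grip_width: -0.0004
gripper_force: 0.0
```

Call:
arm_command(plan="0 0.003 0 0 0 0;0 0.003 0 0 0 0;0 0.003 0 0 0 0;0 0 0 0 0 0")

```text
time: 11.52
ee_pos: [0.4933, -0.4493, 0.0264]
tool_rot: [[-0.994, 0.11, 0.001], [0.11, 0.994, -0.001], [-0.002, -0.001, -1.0]]
wrist_force: [-0.1, 0.2, -0.6]
grip_width: -0.0002
gripper_force: 0.0
```

Call:
arm_command(plan="0 0.002 0.002 0 0 0;0 0.002 0 0 0 0;0 0.002 0 0 0 0;0 0.002 0 0 0 0;0 0 0 0 0 0")

```text
time: 11.93
ee_pos: [0.4936, -0.4404, 0.0232]
tool_rot: [[-0.994, 0.109, -0.0], [0.109, 0.994, 0.0], [0.0, 0.0, -1.0]]
wrist_force: [-0.6, -0.7, -0.4]
grip_width: -0.0003
gripper_force: 0.0
```

Call:
arm_command(plan="0 0.0015 0 0 0 0;0 0.0015 0 0 0 0;0 0 0 0 0 0")

```text
time: 12.18
ee_pos: [0.494, -0.4376, 0.0233]
tool_rot: [[-0.994, 0.109, -0.0], [0.109, 0.994, 0.0], [0.0, 0.0, -1.0]]
wrist_force: [0.6, 0.5, 0.5]
grip_width: -0.0002
gripper_force: 0.0
```

Call:
arm_command(plan="0 0.002 0 0 0 0;0 0.002 0 0 0 0;0 0.002 0 0 0 0;0 0 0 0 0 0")

```text
time: 12.52
ee_pos: [0.4946, -0.4314, 0.0233]
tool_rot: [[-0.994, 0.109, -0.0], [0.109, 0.994, 0.0], [0.0, 0.0, -1.0]]
wrist_force: [0.1, 0.3, -0.0]
grip_width: -0.0001
gripper_force: 0.0
```

Call:
arm_command(plan="0 0.0015 0 0 0 0;0 0.0015 0 0 0 0;0 0.0015 0 0 0 0;0 0 0 0 0 0")

```text
time: 12.85
ee_pos: [0.4951, -0.427, 0.0232]
tool_rot: [[-0.994, 0.109, -0.0], [0.109, 0.994, 0.0], [0.0, 0.0, -1.0]]
wrist_force: [-0.4, -0.7, -0.3]
grip_width: 0.0001
gripper_force: 0.0
```

Call:
arm_command(plan="0 0.0015 0 0 0 0;0 0.0015 0 0 0 0;0 0.0015 0 0 0 0;0 0 0 0 0 0")

```text
time: 13.18
ee_pos: [0.4956, -0.4225, 0.0232]
tool_rot: [[-0.994, 0.109, -0.0], [0.109, 0.994, 0.0], [0.0, 0.0, -1.0]]
wrist_force: [0.8, -0.4, -0.7]
grip_width: -0.0
gripper_force: 0.0
```

Call:
arm_command(plan="0 0.0015 0 0 0 0;0 0.0015 0 0 0 0;0 0.0015 0 0 0 0;0 0 0 0 0 0")

```text
time: 13.52
ee_pos: [0.4961, -0.4181, 0.0233]
tool_rot: [[-0.994, 0.109, -0.0], [0.109, 0.994, 0.0], [0.0, 0.0, -1.0]]
wrist_force: [-0.1, -0.5, 0.1]
grip_width: -0.0002
gripper_force: 0.0
```

Call:
arm_command(plan="0 0.0015 0 0 0 0;0 0.0015 0 0 0 0;0 0.0015 0 0 0 0;0 0 0 0 0 0")

```text
time: 13.85
ee_pos: [0.4966, -0.4136, 0.0232]
tool_rot: [[-0.994, 0.109, -0.0], [0.109, 0.994, 0.0], [0.0, 0.0, -1.0]]
wrist_force: [0.1, -0.3, 0.1]
grip_width: -0.0004
gripper_force: 0.0
```

Call:
arm_command(plan="0 0.0015 0 0 0 0;0 0.0015 0 0 0 0;0 0 0 0 0 0")

```text
time: 14.1
ee_pos: [0.4969, -0.4106, 0.0233]
tool_rot: [[-0.994, 0.109, -0.0], [0.109, 0.994, 0.0], [0.0, 0.0, -1.0]]
wrist_force: [-0.7, 0.2, -0.1]
grip_width: 0.0002
gripper_force: 0.0
```

Call:
arm_command(plan="0 0.0015 0 0 0 0;0 0.0015 0 0 0 0;0 0 0 0 0 0")

```text
time: 14.35
ee_pos: [0.4974, -0.4083, 0.0234]
tool_rot: [[-0.994, 0.109, 0.0], [0.109, 0.994, -0.001], [-0.0, -0.001, -1.0]]
wrist_force: [-0.5, -3.4, -0.9]
grip_width: -0.0003
gripper_force: 1.5
```

Call:
arm_command(plan="0 0.0015 0 0 0 0;0 0.0015 0 0 0 0;0 0 0 0 0 0")

```text
time: 14.6
ee_pos: [0.4977, -0.4063, 0.0236]
tool_rot: [[-0.994, 0.109, 0.001], [0.109, 0.994, -0.002], [-0.001, -0.002, -1.0]]
wrist_force: [-1.4, -6.8, -1.3]
grip_width: -0.0002
gripper_force: 3.6
```

Call:
arm_command(plan="0 0.001 0 0 0 0;0 0.001 0 0 0 0;0 0 0 0 0 0")

```text
time: 14.85
ee_pos: [0.4979, -0.4044, 0.0236]
tool_rot: [[-0.994, 0.109, 0.001], [0.109, 0.994, -0.002], [-0.001, -0.002, -1.0]]
wrist_force: [-1.4, -8.2, -0.6]
grip_width: 0.0002
gripper_force: 3.9
```

Call:
arm_command(plan="0 0.001 0 0 0 0;0 0.001 0 0 0 0;0 0 0 0 0 0")

```text
time: 15.1
ee_pos: [0.4981, -0.4024, 0.0236]
tool_rot: [[-0.994, 0.109, 0.001], [0.109, 0.994, -0.002], [-0.001, -0.002, -1.0]]
wrist_force: [-1.7, -7.1, -0.3]
grip_width: -0.0004
gripper_force: 4.0
```

Steady drag of about 8 N, which matches the pin. I continue to the stop.

Call:
arm_command(plan="0 0.001 0 0 0 0;0 0.001 0 0 0 0;0 0 0 0 0 0")

```text
time: 15.35
ee_pos: [0.4983, -0.4014, 0.0237]
tool_rot: [[-0.994, 0.109, 0.001], [0.109, 0.994, -0.004], [-0.001, -0.004, -1.0]]
wrist_force: [-2.9, -12.8, -2.1]
grip_width: -0.0002
gripper_force: 6.2
```

Call:
arm_command(plan="0 0.001 0 0 0 0;0 0 0 0 0 0")

```text
time: 15.52
ee_pos: [0.4984, -0.4012, 0.0238]
tool_rot: [[-0.994, 0.109, 0.001], [0.108, 0.994, -0.005], [-0.002, -0.005, -1.0]]
wrist_force: [-4.5, -16.5, -2.8]
grip_width: -0.0001
gripper_force: 8.2
```

Call:
arm_command(plan="0 -0.004 0 0 0 0;0 -0.01 0 0 0 0;0 -0.03 0 0 0 0;0 -0.035 -0.03 0 0 0;0 -0.035 -0.03 0 0 0;0 -0.035 -0.03 0 0 0;0 0 0 0 0 0")

```text
time: 16.1
ee_pos: [0.4845, -0.5442, 0.1111]
tool_rot: [[-0.994, 0.112, 0.007], [0.112, 0.994, -0.009], [-0.008, -0.008, -1.0]]
wrist_force: [0.2, -0.5, 0.9]
grip_width: -0.0001
gripper_force: 0.0
```

Run:
```python
from h import *
p,d=grab_frame("top"); cv2.imwrite("pics/top3.png",p[:,:,::-1])
for t in("thru_axle","nose","pin_face","seat"): print(t,[(np.round(r["pixel"],1).tolist(),round(r["confidence"],2)) for r in landmark_of(t,"top")])
x0,y0=275,160;k=6
cv2.imwrite("pics/c3.png",cv2.resize(cv2.imread("pics/top3.png")[y0:y0+70,x0:x0+130],(0,0),fx=k,fy=k,interpolation=cv2.INTER_CUBIC))
from e import *
rep(3)
pj=np.load("jig.npy");print("exp head back/underside px",proj("top",J(pj,[(20,-55,31),(20,-45,31),(20,-45,42),(20,-55,42)])).round(1).tolist())
g3=cv2.imread("pics/top3.png",0).astype(np.float32)
for z,x,a,b in((31,20,-75,-35),(31,20,72,110)):
    ys=np.arange(a,b,2.);v=0
    for xx in (-3,-1,1,3):
        q=proj("top",J(pj,np.c_[np.full_like(ys,x+xx),ys,np.full_like(ys,z)])).astype(np.float32);v=v+cv2.remap(g3,q[None,:,0].copy(),q[None,:,1].copy(),1)[0]/4
    print(" ".join(f"{y:.0f}:{i:.0f}" for y,i in zip(ys,v)))
```

```text
thru_axle [([374.6, 203.3], 0.89)]
nose [([302.6, 197.9], 0.56)]
pin_face [([298.7, 195.6], 0.47)]
seat [([370.4, 198.6], 0.96)]
3 blkF front -54 -53.69
3 blkF back -40 -40.71
3 blkR front 68 68.89
3 blkR back 82 82.23
3 fence back 38.5 38.4
3 brkt front 7 6.86
3 brkt back 33 32.93
3 plate front -3 -3.07
3 plate back 41.5 42.01
plate centre 19.47
exp head back/underside px [[378.4, 198.4], [373.1, 198.4], [373.7, 197.0], [379.2, 197.1]]
-75:173 -73:177 -71:180 -69:180 -67:180 -65:179 -63:180 -61:180 -59:172 -57:145 -55:107 -53:84 -51:78 -49:80 -47:97 -45:123 -43:136 -41:137 -39:136 -37:136
72:148 74:133 76:119 78:123 80:133 82:138 84:136 86:125 88:106 90:86 92:83 94:97 96:116 98:124 100:125 102:125 104:122 106:118 108:119
```

View pics/c3.png

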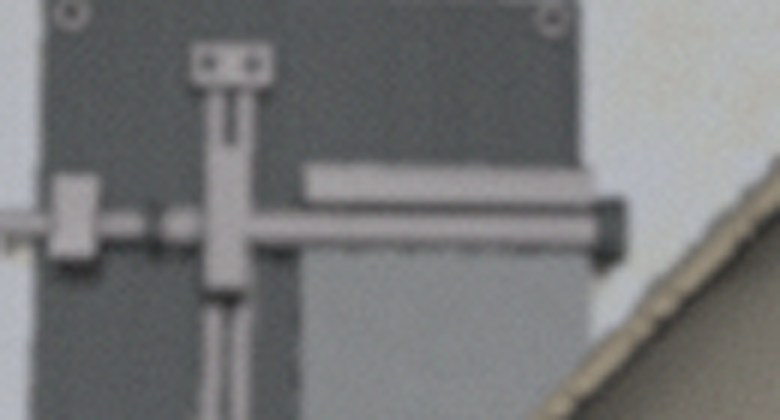

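The view shows the head flush at the bed end (x≈594 px in the crop), the nose out through the eye (≈165 px) against the pin (≈150 px), and the arm clear. The hard stop after the 8 N drag agrees with that, so I hand in.

```bash
python3 -c "
from rig import *
print(sign_off())"
```

```text
the job is handed in; nothing more can be done
None
```

The job is handed in: the axle is in the groove and through the eye, the head came to a hard stop at the bed end, and the pin is pushed back. The last top view agrees, though the head gap is only measurable there to about 1 mm; sign-off gave no verdict.

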